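# Make up the body-filler kit and scrap the empty tin

## Task

Make up the filler kit on the round kit stand: first seat the big filler tin in the stand's ring, then put the full one of the two look-alike putty tins upright on the middle of its lid, then lower the upside-down mixing cup over that putty tin so that its rim rests flat on the filler tin's lid. Stand the other putty tin, the empty one that feels light when lifted, upright on the floor of the scrap tray; when you do that does not matter. Leave the tape roll, the sanding block and the spatula where they are.

Things in the scene. Friction and masses are not known exactly. Their poses are not given: they have to be found in the camera images.
- filler_tin: Filler tin: the widest tin, squat, grey band, steel, 68 mm across (the top 5 mm steps in to 64 mm), 50 mm high with a flat lid, about 0.36 kg, loose, standing upright. Origin: centre of the underside, z up.
- putty_tin_a: One of two look-alike small round steel tins with a paper band, 48 mm across (the top 5 mm steps in to 44 mm), 58 mm high, closed and rigid, standing upright. One of the two is full of putty (0.2 to 0.3 kg), the other empty (0.035 to 0.055 kg); only the weight in the grip tells which. Origin: centre of the underside, z up.
- putty_tin_b: One of two look-alike small round steel tins with a paper band, 48 mm across (the top 5 mm steps in to 44 mm), 58 mm high, closed and rigid, standing upright. One of the two is full of putty (0.2 to 0.3 kg), the other empty (0.035 to 0.055 kg); only the weight in the grip tells which. Origin: centre of the underside, z up.
- cup: White plastic mixing cup standing upside down: open mouth below, closed base on top. 74 mm high, outside 66 mm across at the mouth, 62 mm at the top; inside 60 mm wide at the mouth, 57 mm at 58 mm up, 70 mm deep: it goes over a putty tin with 4 mm to spare all round. About 0.05 kg, loose. Origin: centre of the mouth, level with its rim; z up, towards the closed base.
- kit_stand: Kit stand, fixed: a dark steel disc 116 mm across and 10 mm thick with a raised steel ring in its middle, the seat for the filler tin: 80 mm inside, 88 mm outside, 6 mm high (its top is 16 mm above the bench). Origin: centre of the underside on the bench, z up; the seat's floor is 10 mm above it.
- scrap_tray: Scrap tray, fixed: open square steel box, 130 x 130 mm outside, 45 mm high, walls and floor 4 mm thick, empty. Origin: centre of the underside on the bench; x and y along its sides, z up; its inner floor is 4 mm above the origin.
- tape_roll: Bystander: roll of masking tape lying flat, 100 mm outside, 76 mm hole, 25 mm high, loose. Origin: centre of the underside.
- sanding_block: Bystander: cork sanding block, 100 x 55 x 35 mm high, loose. Origin: centre of the underside, x along its length.
- spatula: Bystander: filler spatula lying flat beyond the work on the left, 160 mm long, loose. Origin: on its underside, x along its length, towards the blade.
Mind the look-alikes: they are no part of the job. Leave any pink or yellow look-alike of the putty_tin_a alone.

How it is judged:
By the outcome, as a careful person would: the job done as asked, in the order asked, and still so for the second after the job is handed in, with the robot touching nothing.
It also fails if it takes over 134 s, if anything falls off the work surface, if the arm or the gripper's body presses on something with over 40 N, if the wrist force passes 120 N, or if a joint passes its speed limit or range.

## Robot

A 7-joint arm with a two-finger parallel gripper is mounted at the origin on the work surface. World frame = base frame: x ahead of the robot, y to its left, z up, the work surface at z = 0. Lengths are in m, angles in rad, forces in N, time in s.
With the tool pointing down it reaches from about 0.425 to 0.925 m from the base axis. Payload 6.8 kg.
Tool frame: the origin (TCP) lies on the front face of the gripper's body, between the roots of the fingers; the fingertips stand 73 mm ahead of it and the grasp point (between the pads) lies 54 mm ahead of it (env.nose_length is the distance from the TCP to the fingertips, in m); z points along the fingers, y is the direction in which the jaws open and shut (so a half turn about z gives the same grasp; the last joint's range is limited). The gripper opens to 85 mm and grips with 20 to 120 N. Pads are 22 mm wide; open, the fingers measure 114 mm over their backs; the gripper's body (76 mm by 85 mm) begins 54 mm behind the grasp point. The pads swing forward as they close: fully open they stand 13 mm farther back than shut.
Start: joints at [-1.236, 0.477, 0.022, 1.555, -0.011, 1.109, -0.083], TCP at [0.289, 0.61, 0.304] pointing down, gripper open.
Joint ranges: [-2.96, 2.96], [-0.34, 2.1], [-1.41, 1.46], [0.24, 2.44], [-1.37, 4.51], [0.17, 1.92], [-2.96, 2.96]. Speed limits (rad/s): [2.39, 2.39, 3.14, 3.14, 3.14, 3.14, 3.14].

## Interface

Orientations are given as a unit quaternion [w, x, y, z].
In Python, from cell import env, kin, camera, calibration, job gives the robot as it stands. The module is installed in compiled form; this text tells all that it offers. Calls block until the motion is done:
- env.reach(position, orientation): joint-space move of the TCP to a pose.
- env.movel(position, velocity=0.15, rot=None, stop_force=None): straight line of the TCP; rot=None keeps the orientation; velocity is the mean speed in m/s. With stop_force (N) it stops when the force on the tool has changed by that much, and returns True; else False.
- env.goto_joints(angles): joint-space move.
- env.grip(opening, f_grip=None): finger opening in m; f_grip is the grip in N (None keeps the last); returns when the fingers have stopped.
- env.dwell(seconds).
- kin.inverse_kinematics(position, orientation): joint angles nearest the present ones, or None.
- env.get_state(): the state.
- camera(name): name is "side" or "top" or "wrist"; returns (picture, depth): 400x640x3 uint8, blue, green, red; 400x640 float32, m along the optical axis (not along the pixel's ray), 0 where there is no reading.
- calibration(name): a dict with "fx", "fy", "cx", "cy" (pixels), "rvec" (rotation vector, rad) and "tvec" (3), from world to camera coordinates, as OpenCV has them. Camera axes: x right, y down, z forward; pixel columns grow to the right and rows downward; lengths in m; the calibration is good to about 2 mm. A picture is of the moment at which its call begins: read the wrist's pose just before it. calibration takes no time and is no camera call; for the wrist camera it gives the pose at the moment of the call.
A pose or a line that the arm cannot do raises env.PlanningError and nothing moves.
- job.job_done(): hands the job in, once; it reports no verdict.
The state is a dict: "time": time; "qpos": joint angles; "joint_velocities": joint speeds; "joint_torque": joint torques, N m; "tcp_pos": TCP position; "orientation": TCP orientation; "force": force on the tool from outside, world axes, zero at the start; "torque": the same for the moment, N m; "opening": finger opening in m.
Only numpy, scipy, OpenCV 4.12 (cv2) and the standard library are available. Lean on these libraries where they do the work, as an engineer would, in place of code of your own. Each camera call takes 0.05 s, during which the arm holds its last target.

## Working session

There is one attempt and no reset: what is moved stays moved. The work goes in short steps, each a Python script; the robot and the scene stay as the last script left them, time stands still between calls to the robot, and variables do not carry over. Pictures are saved under pics/ and viewed, and the job is handed in when it is done.

```bash
mkdir -p pics; ls
python3 - <<'E'
from cell import env,camera,calibration
import cv2,numpy as np
for n in ("top","side"):
    p,d=camera(n); cv2.imwrite(f"pics/{n}0.png",p); np.savez(f"pics/{n}0.npz",p=p,d=d)
    c=calibration(n);print(n,c)
s=env.get_state();print(s)
E
```

```text
pics
top {'fx': 377.85623719413354, 'fy': 377.85623719413354, 'cx': 323.81282141532773, 'cy': 199.08977611455077, 'rvec': array([ 2.15760509, -2.19716554,  0.09877247]), 'tvec': array([0.00803427, 0.609639  , 1.17996922])}
side {'fx': 397.8604195218729, 'fy': 397.8604195218729, 'cx': 322.16541540026293, 'cy': 197.9041021919999, 'rvec': array([ 2.37539262, -0.54877933,  0.22532821]), 'tvec': array([-0.53164923,  0.21986575,  1.00993957])}
{'time': 0.1, 'qpos': array([-1.23608869,  0.47775839,  0.02232053,  1.55632616, -0.01152311,
        1.10930906, -0.08307721]), 'joint_velocities': array([ 0.00297578, -0.00122519,  0.00213922, -0.00280121, -0.0007123 ,
        0.00290336, -0.00191252]), 'joint_torque': array([ 5.08799858e-03, -5.97760248e+01,  1.61400553e+00, -2.81955886e+01,
        1.28656783e-02,  4.96907160e-03, -3.00596002e-05]), 'tcp_pos': array([0.28903336, 0.6095379 , 0.3030061 ]), 'orientation': array([-1.38575371e-04,  2.19573740e-01,  9.75595548e-01, -8.25247104e-04]), 'force': array([-0.57034537, -0.16118305, -0.20565813]), 'torque': array([-0.00619149,  0.01161234, -0.0230744 ]), 'opening': 0.08509344610149211}
```

View pics/top0.png

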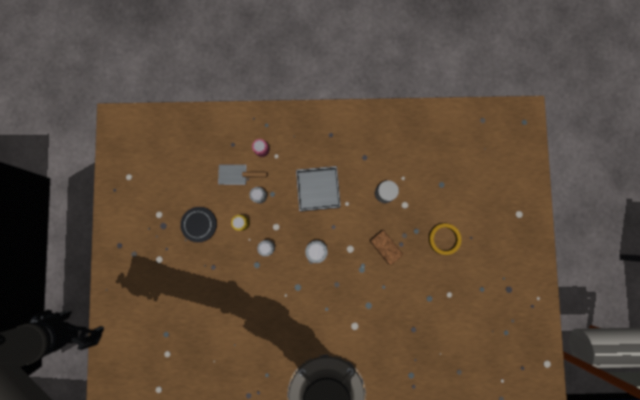

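View pics/side0.png

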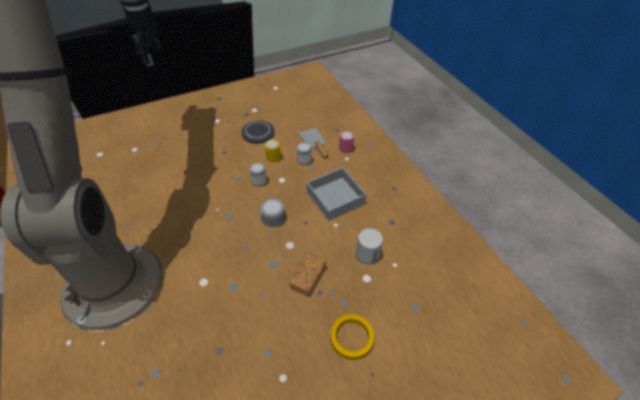

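Top picture: the small tins are grey at (258,195) and (265,247), yellow at (239,222) and pink at (260,147). The two grey ones are the putty tins, and the yellow and pink are decoys. The big round things are the filler tin at (316,251) and the cup at (388,191). The stand is at (198,224), the tray at (318,189), the spatula at (240,175), the block at (385,247) and the tape at (446,239). Next I'll measure from depth and check with a close crop.

```bash
cat > h.py <<'E'
from cell import env,kin,camera,calibration,job
import cv2,numpy as np
def cloud(d,c):
    R=cv2.Rodrigues(np.array(c["rvec"]))[0]
    v,u=np.mgrid[:400,:640]
    P=np.stack([(u-c["cx"])/c["fx"]*d,(v-c["cy"])/c["fy"]*d,d],-1)
    return (P-np.array(c["tvec"]))@R
def proj(X,c):
    K=np.array([[c["fx"],0,c["cx"]],[0,c["fy"],c["cy"]],[0,0,1]])
    return cv2.projectPoints(np.array(X,float).reshape(-1,3),np.array(c["rvec"]),np.array(c["tvec"]),K,None)[0].reshape(-1,2)
E
python3 - <<'E'
from h import *
for n in("top","side"):
    z=np.load(f"pics/{n}0.npz");c=calibration(n);W=cloud(z["d"],c)
    tabm=W[(abs(W[...,2])<.02)&(z["d"]>0)]; t=np.median(tabm[:,2]);print(n,"table z",t, tabm[:,2].std())
    m=((W[...,2]>0.025)&(W[...,2]<.12)&(W[...,0]>.3)&(W[...,0]<1.1)&(abs(W[...,1])<.6)&(z["d"]>0)).astype(np.uint8)
    k,l,st,ce=cv2.connectedComponentsWithStats(m)
    for i in range(1,k):
        if st[i,4]<30: continue
        q=W[l==i]; zt=np.percentile(q[:,2],90); top=q[q[:,2]>zt-.008]
        print(ce[i].round(),st[i,4],"ztop",zt.round(4),"mean",top[:,:2].mean(0).round(4),"mid",((top.min(0)+top.max(0))/2)[:2].round(4),"ext",np.ptp(top,axis=0)[:2].round(3))
p=np.load("pics/top0.npz")["p"]
cv2.imwrite("pics/crop0.png",cv2.resize(p[120:280,160:480],None,fx=2.5,fy=2.5,interpolation=cv2.INTER_CUBIC))
E
```

```text
top table z 0.00019924503113970845 0.003055001566216079
[259. 147.] 206 ztop 0.0605 mean [0.7773 0.1989] mid [0.7775 0.1988] ext [0.043 0.044]
[317. 187.] 274 ztop 0.0472 mean [0.6445 0.0167] mid [0.6426 0.0166] ext [0.136 0.135]
[386. 191.] 376 ztop 0.0766 mean [ 0.6279 -0.1999] mid [ 0.6284 -0.1994] ext [0.059 0.059]
[257. 195.] 204 ztop 0.0607 mean [0.6247 0.2072] mid [0.6241 0.2071] ext [0.044 0.047]
[239. 223.] 212 ztop 0.0608 mean [0.5385 0.2636] mid [0.5391 0.2644] ext [0.046 0.044]
[438. 229.] 47 ztop 0.0286 mean [ 0.5082 -0.3639] mid [ 0.5047 -0.367 ] ext [0.037 0.059]
[386. 248.] 557 ztop 0.0377 mean [ 0.4523 -0.196 ] mid [ 0.4516 -0.1967] ext [0.106 0.096]
[454. 247.] 49 ztop 0.0291 mean [ 0.4507 -0.4121] mid [ 0.455  -0.4043] ext [0.053 0.056]
[434. 245.] 38 ztop 0.0281 mean [ 0.4568 -0.3485] mid [ 0.4577 -0.35  ] ext [0.044 0.027]
[265. 248.] 206 ztop 0.0613 mean [0.4581 0.1828] mid [0.4577 0.1826] ext [0.046 0.047]
[316. 252.] 377 ztop 0.0534 mean [0.4438 0.0252] mid [0.4452 0.0258] ext [0.065 0.065]
side table z 0.0012697005443644367 0.0033556132305761974
[347. 139.] 207 ztop 0.0616 mean [0.7791 0.1947] mid [0.7803 0.1963] ext [0.045 0.049]
[272. 148.] 221 ztop 0.0608 mean [0.5409 0.2592] mid [0.5423 0.2616] ext [0.048 0.046]
[304. 151.] 227 ztop 0.0613 mean [0.6271 0.2028] mid [0.627  0.2036] ext [0.045 0.048]
[258. 172.] 250 ztop 0.0612 mean [0.4606 0.178 ] mid [0.4602 0.1809] ext [0.045 0.047]
[336. 190.] 696 ztop 0.0467 mean [0.6466 0.013 ] mid [0.6466 0.0148] ext [0.139 0.14 ]
[272. 210.] 476 ztop 0.0533 mean [0.4461 0.0209] mid [0.4468 0.0236] ext [0.065 0.067]
[370. 243.] 646 ztop 0.0768 mean [ 0.63   -0.2035] mid [ 0.6305 -0.2025] ext [0.063 0.061]
[308. 272.] 798 ztop 0.038 mean [ 0.4532 -0.2008] mid [ 0.4541 -0.1986] ext [0.107 0.101]
[352. 335.] 422 ztop 0.0282 mean [ 0.4767 -0.3897] mid [ 0.4779 -0.3875] ext [0.098 0.1  ]
```

View pics/crop0.png

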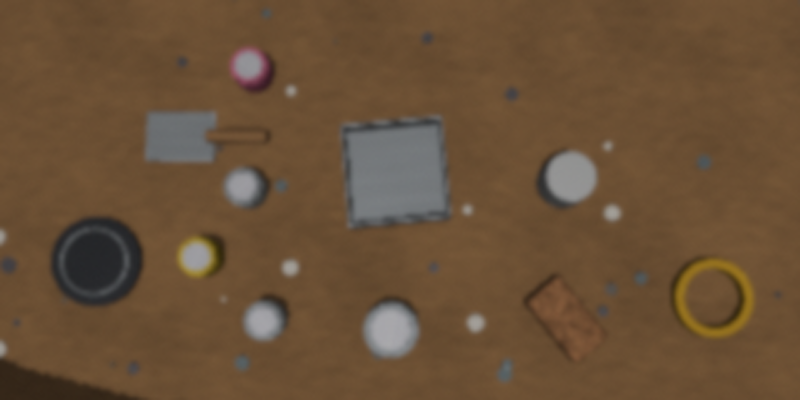

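The close crop agrees: two plain grey-white tins, with the yellow and pink decoys clearly separate. The filler tin is the wide squat one (ztop ≈ 0.051) and the cup is the 0.075-tall one. Next: wrist camera over the stand, then over the filler tin.

```bash
cat >> h.py <<'E'
def Q(deg):
    h=np.radians((deg+90)/2); return np.array([0,np.cos(h),np.sin(h),0])
def shot(n,name):
    c=calibration(n);p,d=camera(n);cv2.imwrite(f"pics/{name}.png",p);np.savez(f"pics/{name}.npz",p=p,d=d,W=cloud(d,c));return p,d,cloud(d,c),c
def st(msg=""):
    s=env.get_state();print(msg,"t",round(s["time"],2),"tcp",s["tcp_pos"].round(4),"F",s["force"].round(2),"T",s["torque"].round(2),"op",round(s["opening"],4));return s
def slab(W,d,lo,hi,xy=None,r=.15,minpx=60):
    m=((W[...,2]>lo)&(W[...,2]<hi)&(d>0))
    if xy is not None: m&=np.hypot(W[...,0]-xy[0],W[...,1]-xy[1])<r
    k,l,s,ce=cv2.connectedComponentsWithStats(m.astype(np.uint8))
    for i in range(1,k):
        if s[i,4]<minpx: continue
        q=W[l==i][:,:2].astype(np.float32); cc,rr=cv2.minEnclosingCircle(q)
        print("px",ce[i].round(),s[i,4],"z",np.median(W[l==i][:,2]).round(4),"mean",q.mean(0).round(4),"mec",np.round(cc,4),round(rr,4),"bbmid",((q.min(0)+q.max(0))/2).round(4))
E
python3 - <<'E'
from h import *
for n in("top","side"):
    z=np.load(f"pics/{n}0.npz");c=calibration(n);W=cloud(z["d"],c);print(n);slab(W,z["d"],.006,.022,(.53,.38),.09)
env.reach([.50,.39,.33],Q(90));st()
p,d,W,c=shot("wrist","w1");print(c["tvec"], W[200,320])
slab(W,d,.006,.013,None,minpx=300);print();slab(W,d,.0135,.019,None,minpx=300);print();slab(W,d,.05,.07,None,minpx=300)
E
```

```text
top
px [198. 225.] 995 z 0.0107 mean [0.5365 0.4043] mec [0.5368 0.405 ] 0.0584 bbmid [0.5368 0.4045]
side
px [258. 131.] 592 z 0.0122 mean [0.5386 0.3983] mec [0.54   0.4027] 0.062 bbmid [0.5395 0.4012]
 t 1.27 tcp [0.4989 0.3915 0.3298] F [ 0.07  0.9  -0.36] T [0.07 0.03 0.02] op 0.085
[-0.39028642 -0.52414886  0.26305515] [0.53893798 0.39060641 0.01036505]
px [331. 195.] 3043 z 0.0106 mean [0.5335 0.4036] mec [0.5386 0.4035] 0.0585 bbmid [0.5383 0.4037]
px [331. 200.] 3459 z 0.0107 mean [0.5386 0.4039] mec [0.5392 0.4039] 0.0401 bbmid [0.5394 0.4042]
px [ 64. 265.] 533 z 0.0097 mean [0.6257 0.072 ] mec [0.6423 0.0442] 0.0745 bbmid [0.6402 0.0439]

px [331. 199.] 801 z 0.0164 mean [0.5371 0.4035] mec [0.5384 0.4038] 0.0441 bbmid [0.5385 0.4035]
px [ 61. 267.] 425 z 0.0161 mean [0.6252 0.0725] mec [0.6414 0.0462] 0.0727 bbmid [0.6387 0.0464]

px [110. 134.] 1958 z 0.0587 mean [0.4593 0.1848] mec [0.4599 0.1825] 0.0242 bbmid [0.4598 0.183 ]
px [200. 212.] 1574 z 0.0587 mean [0.5387 0.2655] mec [0.5404 0.2637] 0.0241 bbmid [0.5404 0.2644]
px [153. 282.] 1044 z 0.0586 mean [0.6211 0.2054] mec [0.626  0.2065] 0.0237 bbmid [0.6253 0.2064]
```

View pics/w1.png

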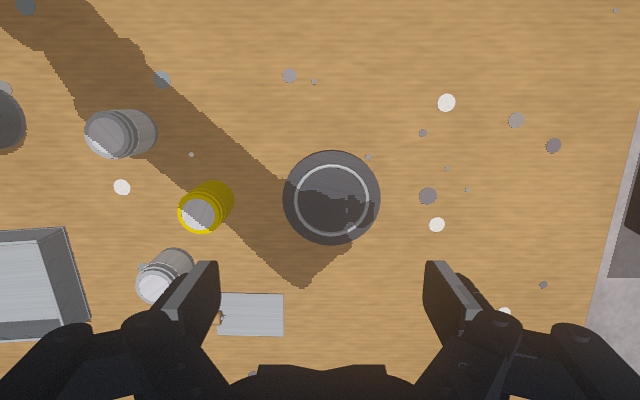

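Wrist picture: stand disc at (331,198), centre ≈ (0.539,0.404). Putty tins at (110,134) and (153,282), yellow tin at (200,212). On to the filler tin.

Run:
```python
from h import *
st()
env.reach([.45,.025,.25],Q(90));env.dwell(.2);st()
p,d,W,c=shot("wrist","w2")
R=cv2.Rodrigues(np.array(c["rvec"]))[0];print("cam",-R.T@np.array(c["tvec"]))
slab(W,d,.046,.056,(.45,.025),minpx=200);slab(W,d,.02,.044,(.45,.025),minpx=200)
```

```text
t 1.32 tcp [0.4986 0.3918 0.3298] F [ 0.14 -0.41  0.36] T [0.05 0.   0.03] op 0.0856
 t 2.92 tcp [0.4505 0.0259 0.2501] F [-0.37 -0.26  0.24] T [-0.05 -0.03 -0.02] op 0.0856
cam [0.37889632 0.02580288 0.32084317]
px [319. 185.] 4892 z 0.051 mean [0.444  0.0242] mec [0.4453 0.0242] 0.0337 bbmid [0.4453 0.0243]
px [490. 198.] 462 z 0.053 mean [0.4542 0.1632] mec [0.4585 0.1723] 0.022 bbmid [0.4585 0.1659]
px [320. 147.] 242 z 0.0359 mean [0.4158 0.0254] mec [0.4303 0.0256] 0.0305 bbmid [0.4221 0.0256]
px [479. 190.] 636 z 0.0328 mean [0.4521 0.1622] mec [0.4569 0.17  ] 0.0214 bbmid [0.4569 0.1656]
px [311. 317.] 1839 z 0.0327 mean [0.5793 0.0169] mec [0.5798 0.0162] 0.0599 bbmid [0.5795 0.0162]
```

View pics/w2.png

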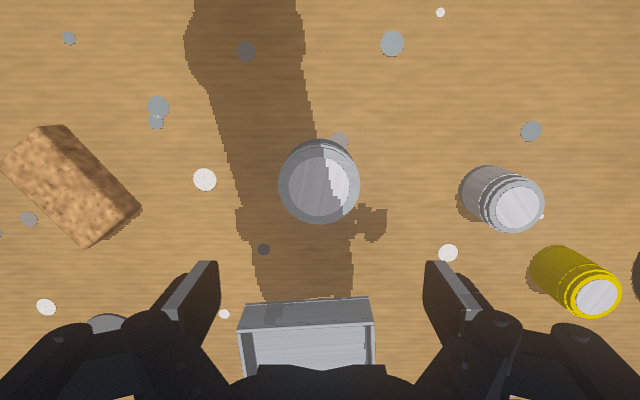

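Filler tin at pixel (319,182), centre (0.4453,0.0243). Nothing is beside it, so I'll pick it.

Run:
```python
from h import *
env.reach([.4453,.0243,.17],Q(90))
print(env.movel([.4453,.0243,.083],velocity=.12,stop_force=12));env.dwell(.1);st()
env.grip(.055,40);st("gripped")
env.movel([.4453,.0243,.13],velocity=.1);env.dwell(.3);st("lift")
env.movel([.4453,.0243,.20],velocity=.2)
p,d,W,c=shot("wrist","w3")
```

```text
False
 t 4.37 tcp [0.446  0.0244 0.0839] F [-0.44  0.54  0.24] T [0.01 0.03 0.04] op 0.0854
gripped t 4.67 tcp [0.4457 0.0242 0.0838] F [-2.01 -0.3   7.38] T [-0.31  0.32  0.01] op 0.0673
lift t 5.59 tcp [0.445  0.0242 0.1295] F [ 0.21 -0.98 -3.57] T [0.01 0.02 0.01] op 0.067
```

View pics/w3.png

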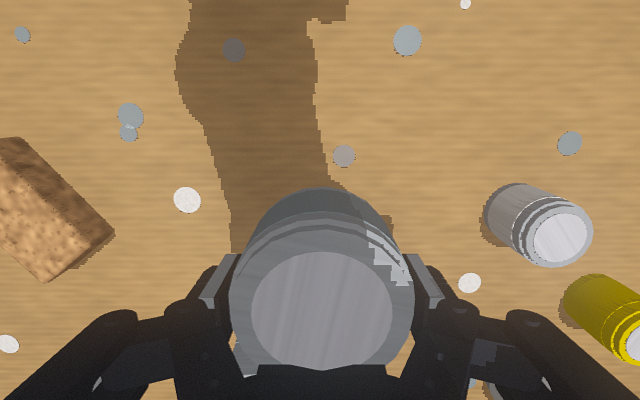

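Tin held, weight 3.6 N, as expected. Now seat it in the ring.

Run:
```python
from h import *
x,y=.5388,.4038
env.movel([x,y,.20],velocity=.3);env.dwell(.2);st()
env.movel([x,y,.108],velocity=.12);env.dwell(.2);st()
print(env.movel([x,y,.090],velocity=.03,stop_force=5));st("down")
env.grip(.085);st("open")
env.movel([x,y,.25],velocity=.2);env.dwell(.2)
st();p,d,W,c=shot("wrist","w4")
slab(W,d,.054,.068,(x,y),.08,minpx=200);slab(W,d,.0135,.019,(x,y),.08,minpx=200);slab(W,d,.006,.013,(x,y),.08,minpx=200)
```

```text
t 7.79 tcp [0.5391 0.4026 0.2002] F [ 0.57 -1.15 -2.63] T [ 0.   -0.06 -0.  ] op 0.0668
 t 8.91 tcp [0.5392 0.4041 0.109 ] F [-0.68 -0.39 -2.88] T [ 0.    0.04 -0.01] op 0.0668
True
down t 9.4 tcp [0.5387 0.4038 0.094 ] F [-0.95 -0.01  5.5 ] T [-0.2   0.14 -0.05] op 0.0667
open t 9.72 tcp [0.5379 0.4031 0.0927] F [-0.49  0.1   0.72] T [-0.01 -0.02  0.01] op 0.085
 t 10.86 tcp [0.5383 0.4034 0.2484] F [-0.02 -0.6   0.64] T [-0.07 -0.03  0.02] op 0.085
px [323. 194.] 5495 z 0.061 mean [0.5359 0.4041] mec [0.5382 0.4042] 0.034 bbmid [0.5379 0.4041]
px [321. 162.] 851 z 0.0165 mean [0.5183 0.4025] mec [0.5385 0.4038] 0.044 bbmid [0.5286 0.4035]
px [322. 173.] 4637 z 0.0107 mean [0.5296 0.4036] mec [0.5387 0.4036] 0.0582 bbmid [0.5387 0.4036]
px [320. 157.] 757 z 0.0107 mean [0.5143 0.4015] mec [0.5388 0.4038] 0.0401 bbmid [0.5223 0.4037]
```

View pics/w4.png

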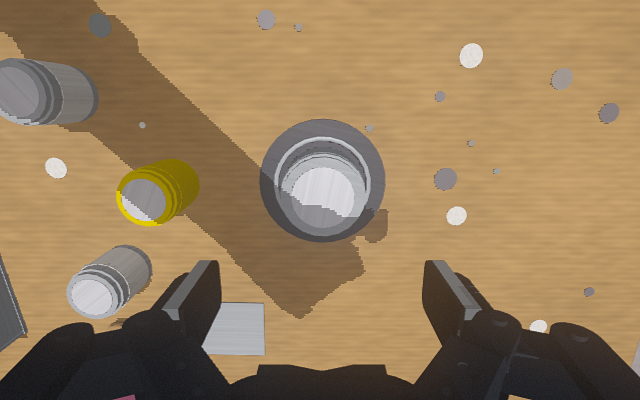

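Filler tin seated: its lid is at z 0.061, 10 mm above the bench reading, and its centre (0.538,0.404) matches the ring. At (323,194) it sits concentric in the ring. Next I'll lift the nearer putty tin and feel its weight.

Run:
```python
from h import *
env.reach([.4599,.183,.25],Q(90));env.dwell(.3)
st();p,d,W,c=shot("wrist","w5");slab(W,d,.053,.065,(.46,.183),.05,minpx=200)
m=(W[...,2]>.053)&(W[...,2]<.065)&(np.hypot(W[...,0]-.46,W[...,1]-.183)<.05)
q=W[m][:,:2].astype(np.float32);(x,y),r=cv2.minEnclosingCircle(q);x,y=float(x),float(y)
assert abs(x-.46)<.004 and abs(y-.183)<.004
env.movel([x,y,.13],velocity=.2);env.dwell(.3);f0=st("pre")["force"]
print(env.movel([x,y,.084],velocity=.1,stop_force=12));env.dwell(.1);st()
env.grip(.035,40);st("gripped")
env.movel([x,y,.13],velocity=.1);env.dwell(.4)
F=[]
for i in range(8): F.append(env.get_state()["force"]);env.dwell(.05)
print("dF",np.mean(F,0)-f0);st()
env.movel([x,y,.2],velocity=.2);shot("wrist","w6")
```

```text
t 12.14 tcp [0.4602 0.1839 0.2498] F [ 0.16 -0.05  0.07] T [-0.03 -0.04 -0.01] op 0.0847
px [318. 193.] 2620 z 0.0589 mean [0.4582 0.1818] mec [0.4597 0.1817] 0.024 bbmid [0.4595 0.1816]
pre t 13.24 tcp [0.4601 0.1819 0.1308] F [ 0.    0.88 -0.52] T [-0.   -0.02  0.01] op 0.0852
False
 t 13.95 tcp [0.4601 0.1818 0.0845] F [ 0.09 -0.22 -0.12] T [-0.04 -0.    0.03] op 0.0851
gripped t 14.38 tcp [0.4599 0.1818 0.0845] F [-0.78 -0.69  5.25] T [-0.15  0.2  -0.  ] op 0.0474
dF [-0.06595569 -0.73513688  0.31326877]
 t 15.79 tcp [0.4597 0.1817 0.13  ] F [-0.82  0.18 -0.45] T [-0.05  0.05  0.02] op 0.0473
```

View pics/w6.png

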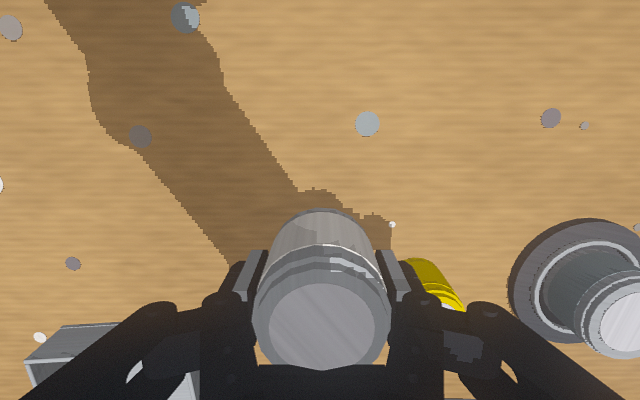

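The tin is held between the pads at (320,310), and the wrist force shows only about 0.2–0.5 N. The full one would show 2–3 N, so this is the empty one and goes in the scrap tray.

Run:
```python
from h import *
x,y=.644,.016
env.movel([x,y,.20],velocity=.3);env.dwell(.2);
F=[]
for i in range(10): F.append(env.get_state()["force"]);env.dwell(.03)
print("F mean",np.mean(F,0))
env.movel([x,y,.10],velocity=.12);env.dwell(.2);st()
print(env.movel([x,y,.085],velocity=.03,stop_force=4));st("down")
env.grip(.062);st("open")
env.movel([x,y,.17],velocity=.15)
env.grip(.085)
env.movel([x-.03,y,.28],velocity=.25);env.dwell(.2)
st();p,d,W,c=shot("wrist","w7")
slab(W,d,.055,.07,(x,y),.08,minpx=200);slab(W,d,.042,.049,(x,y),.1,minpx=100);slab(W,d,-.003,.012,(x,y),.06,minpx=300)
```

```text
F mean [-0.00150959  0.25630929 -0.39621896]
 t 19.03 tcp [0.6445 0.0161 0.1009] F [ 0.11  0.44 -0.47] T [-0.02 -0.02 -0.02] op 0.0472
True
down t 19.46 tcp [0.6442 0.0161 0.0881] F [0.9  0.25 2.68] T [ 0.04 -0.19  0.03] op 0.0472
open t 19.75 tcp [0.6434 0.0161 0.0878] F [ 0.47  0.65 -0.13] T [-0.04  0.08 -0.03] op 0.0618
 t 21.61 tcp [0.6135 0.016  0.2785] F [-0.46  0.31 -0.29] T [ 0.05 -0.01  0.06] op 0.0847
px [322. 220.] 2112 z 0.0629 mean [0.6416 0.0166] mec [0.6437 0.0166] 0.0243 bbmid [0.6429 0.0165]
px [320. 210.] 2522 z 0.0453 mean [0.6407 0.0152] mec [0.6443 0.0152] 0.0909 bbmid [0.6447 0.0154]
px [321. 196.] 112 z 0.0466 mean [0.6241 0.0158] mec [0.6355 0.0164] 0.0228 bbmid [0.6277 0.0164]
px [321. 198.] 7180 z 0.0047 mean [0.638  0.0158] mec [0.644 0.016] 0.06 bbmid [0.6459 0.016 ]
```

View pics/w7.png

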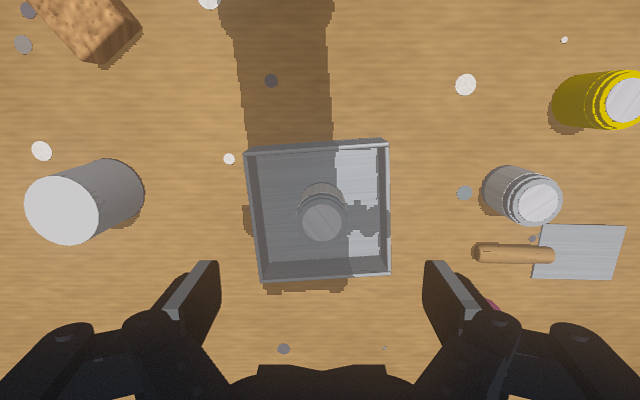

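The empty tin stands upright in the tray at (322,220), lid at z 0.063. Next the other putty tin at (525,195). The spatula handle lies near it, at about (510,253), so I'll check the clearance from above.

Run:
```python
from h import *
env.reach([.61,.2065,.25],Q(90));env.dwell(.3)
st();p,d,W,c=shot("wrist","w8");slab(W,d,.053,.065,(.626,.2065),.05,minpx=200);slab(W,d,.009,.05,(.67,.2),.06,minpx=50)
m=(W[...,2]>.053)&(W[...,2]<.065)&(np.hypot(W[...,0]-.626,W[...,1]-.2065)<.04)
q=W[m][:,:2].astype(np.float32);(x,y),r=cv2.minEnclosingCircle(q);print(x,y)
```

```text
t 22.75 tcp [0.6105 0.2051 0.2503] F [-0.5   0.24 -0.44] T [0.03 0.02 0.01] op 0.0852
px [322. 213.] 2481 z 0.0589 mean [0.6252 0.2062] mec [0.6269 0.2062] 0.0241 bbmid [0.626  0.2063]
px [334. 268.] 1416 z 0.0185 mean [0.6946 0.2177] mec [0.6968 0.2194] 0.0378 bbmid [0.6968 0.2194]
0.6268954277038574 0.2062406688928604
```

View pics/w8.png

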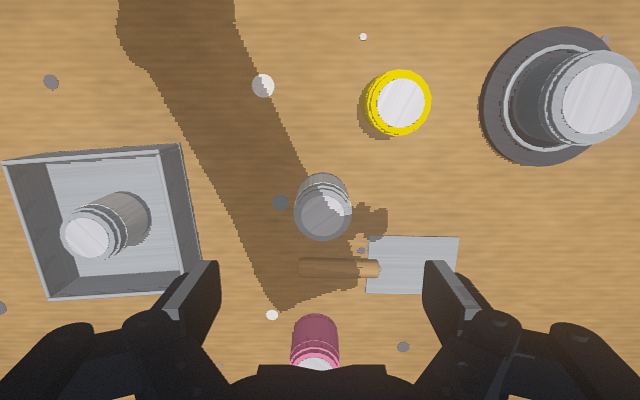

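The target is at (322,205), the handle at (340,267) and the blade's near edge at x≈0.665. Jaws opened along y clear both. Pick it and weigh it.

Run:
```python
from h import *
x,y=.6267,.2062
env.movel([x,y,.13],velocity=.2);env.dwell(.3);f0=st("pre")["force"]
print(env.movel([x,y,.084],velocity=.1,stop_force=12));env.dwell(.1);st()
env.grip(.035,40);st("gripped")
env.movel([x,y,.13],velocity=.1);env.dwell(.4)
F=[]
for i in range(8): F.append(env.get_state()["force"]);env.dwell(.05)
print("F",np.mean(F,0));st()
env.movel([x,y,.22],velocity=.2);shot("wrist","w9")
```

```text
pre t 23.86 tcp [0.6271 0.2064 0.1311] F [-1.28 -0.71  0.15] T [-0.01  0.03  0.06] op 0.0851
False
 t 24.57 tcp [0.6272 0.2063 0.0846] F [ 0.06 -1.    0.48] T [-0.02 -0.02 -0.01] op 0.0846
gripped t 25.0 tcp [0.627  0.2062 0.0846] F [ 0.41 -0.83  4.64] T [-0.05  0.2   0.03] op 0.0473
F [-0.26470162 -0.30170034 -3.10501346]
 t 26.41 tcp [0.6267 0.2062 0.13  ] F [ 0.41 -0.46 -3.39] T [-0.01  0.06 -0.03] op 0.0474
```

View pics/w9.png

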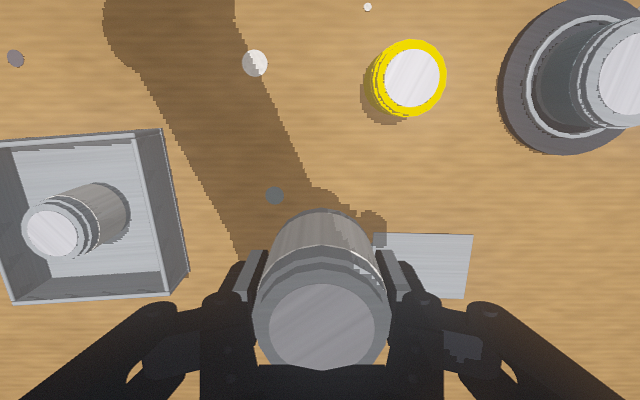

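3.1 N: this is the full one. Place it on the filler tin's lid.

Run:
```python
from h import *
x,y=.5383,.4040
env.movel([x,y,.22],velocity=.25);env.dwell(.3);st()
env.movel([x,y,.155],velocity=.1);env.dwell(.3);st()
print(env.movel([x,y,.140],velocity=.02,stop_force=4));st("down")
env.grip(.062);env.dwell(.1);st("open")
env.movel([x,y,.24],velocity=.15);env.grip(.085)
env.movel([x-.02,y,.33],velocity=.2);env.dwell(.3)
st();p,d,W,c=shot("wrist","w10")
slab(W,d,.112,.13,(x,y),.08,minpx=100);slab(W,d,.0585,.065,(x,y),.08,minpx=100);slab(W,d,.006,.013,(x,y),.08,minpx=200)
```

```text
t 28.38 tcp [0.539  0.4029 0.2201] F [ 0.12  0.86 -3.17] T [-0.05  0.06 -0.  ] op 0.0471
 t 29.48 tcp [0.5385 0.4042 0.1556] F [ 0.54  1.23 -3.39] T [-0.01  0.01  0.04] op 0.047
True
down t 30.02 tcp [0.5382 0.4039 0.1446] F [-1.09 -0.09  4.79] T [-0.08  0.14  0.02] op 0.0469
open t 30.43 tcp [0.5374 0.4034 0.1433] F [-0.11  0.66 -0.5 ] T [-0.   -0.03  0.02] op 0.062
 t 32.48 tcp [0.5182 0.4037 0.3287] F [-0.71 -0.34 -0.53] T [-0.02 -0.01 -0.05] op 0.085
px [323. 211.] 2234 z 0.1189 mean [0.5362 0.4044] mec [0.5383 0.4046] 0.0243 bbmid [0.538  0.4046]
px [322. 180.] 819 z 0.0607 mean [0.5224 0.4041] mec [0.5377 0.4042] 0.0319 bbmid [0.5293 0.4043]
px [322. 171.] 2629 z 0.0107 mean [0.523  0.4035] mec [0.5385 0.4038] 0.0581 bbmid [0.5347 0.4034]
px [320. 166.] 495 z 0.0107 mean [0.5163 0.4016] mec [0.539  0.4036] 0.0401 bbmid [0.525  0.4038]
```

View pics/w10.png

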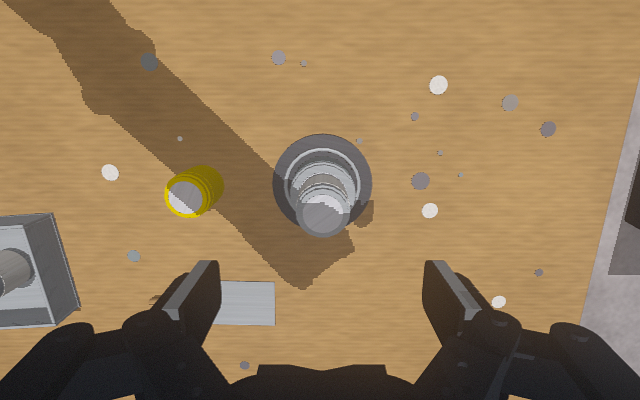

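The putty tin stands upright at (322,215), lid at z 0.119, centred within about 1 mm of the filler lid. Now the cup.

Run:
```python
from h import *
env.movel([.55,.1,.33],velocity=.4)
env.reach([.61,-.2,.28],Q(90));env.dwell(.3)
st();p,d,W,c=shot("wrist","w11");slab(W,d,.069,.085,(.629,-.2),.06,minpx=100)
m=(W[...,2]>.069)&(W[...,2]<.085)&(np.hypot(W[...,0]-.629,W[...,1]+.2)<.06)
q=W[m][:,:2].astype(np.float32);(x,y),r=cv2.minEnclosingCircle(q);print(x,y,r)
assert abs(x-.629)<.006 and abs(y+.2)<.006
x,y=float(x),float(y)
env.movel([x,y,.17],velocity=.2);env.dwell(.2)
print(env.movel([x,y,.100],velocity=.08,stop_force=10));env.dwell(.1);st()
env.grip(.05,25);st("gripped")
env.movel([x,y,.15],velocity=.08);env.dwell(.3);st("lift")
env.movel([x,y,.30],velocity=.2);env.dwell(.2);st();shot("wrist","w12")
```

```text
t 34.93 tcp [ 0.6103 -0.1989  0.2802] F [0.48 1.13 0.11] T [ 0.02  0.05 -0.03] op 0.085
px [318. 212.] 4035 z 0.0747 mean [ 0.6284 -0.2016] mec [ 0.6298 -0.2013] 0.0312 bbmid [ 0.6298 -0.2013]
0.6297778487205505 -0.20133259892463684 0.031231921166181564
False
 t 37.02 tcp [ 0.6302 -0.2015  0.1007] F [ 0.11 -0.06 -0.32] T [-0.03  0.02 -0.01] op 0.0849
gripped t 37.37 tcp [ 0.6301 -0.2015  0.1008] F [-1.35 -0.04  6.27] T [ 0.16  0.34 -0.03] op 0.0619
lift t 38.44 tcp [ 0.6296 -0.2013  0.1495] F [ 0.3  -0.5  -0.52] T [ 0.    0.   -0.04] op 0.0618
 t 39.54 tcp [ 0.6293 -0.2011  0.2985] F [ 0.4  -0.02 -0.48] T [-0.03  0.    0.01] op 0.062
```

View pics/w11.png

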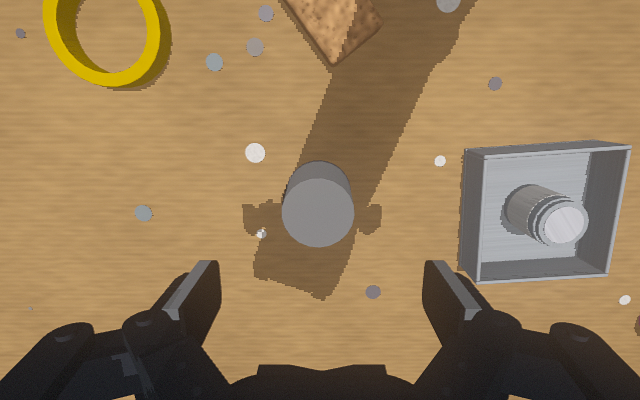

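View pics/w12.png

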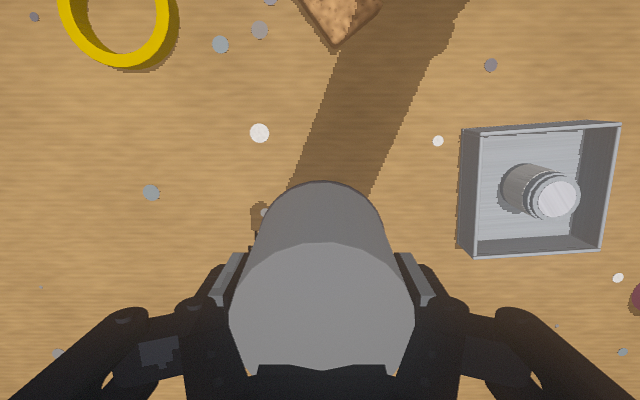

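The cup was at (318,205); it's now held level between the pads. Carry it over the putty tin and lower it slowly with a light stop force.

Run:
```python
from h import *
x,y=.5383,.4043
env.movel([.60,.1,.32],velocity=.35)
env.movel([x,y,.30],velocity=.3);env.dwell(.3)
env.movel([x,y,.235],velocity=.12);env.dwell(.4);s=st("above")
# trim steady-state offset
dx=np.array([x,y])-s["tcp_pos"][:2];print("off",dx)
hit=env.movel([x,y,.172],velocity=.03,stop_force=3.5);s=st("mid")
print("hit",hit)
if not hit:
    env.dwell(.2);print(env.movel([x,y,.155],velocity=.02,stop_force=3));st("down")
shot("side","s13")
p=cv2.imread("pics/s13.png");cv2.imwrite("pics/s13c.png",cv2.resize(p[60:200,180:360],None,fx=4,fy=4,interpolation=cv2.INTER_CUBIC))
```

```text
above t 43.18 tcp [0.5384 0.4044 0.2354] F [ 0.07 -0.05  0.32] T [-0.01  0.01  0.03] op 0.062
off [-1.09484013e-04 -6.80629796e-05]
mid t 45.43 tcp [0.5384 0.4043 0.1722] F [-0.12 -1.04 -1.33] T [-0.02 -0.01 -0.07] op 0.0616
hit False
True
down t 46.23 tcp [0.5382 0.4043 0.1608] F [-1.07 -0.24  4.56] T [-0.14  0.17 -0.04] op 0.0622
```

View pics/s13c.png

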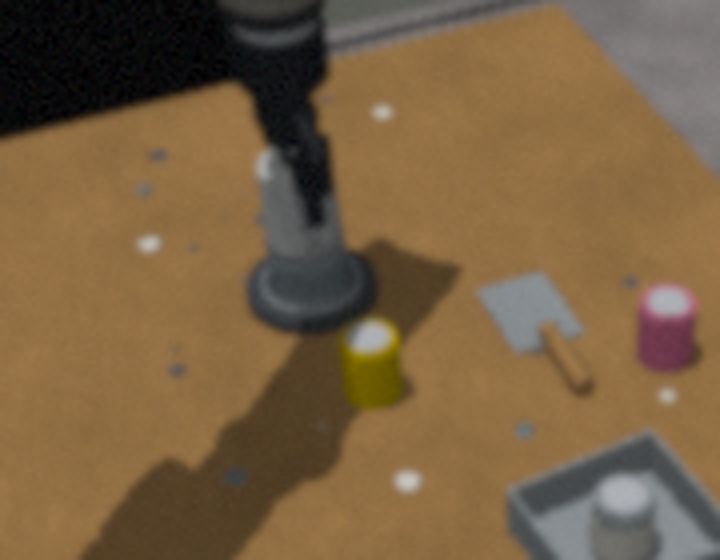

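Contact came at TCP z 0.1608, exactly the height predicted for the rim on the lid. In the crop the cup at about (300,200) goes straight down onto the filler tin. Release, retreat and check.

Run:
```python
from h import *
x,y=.5383,.4043
env.grip(.085);env.dwell(.1);st("open")
env.movel([x,y,.30],velocity=.12)
env.movel([x-.02,y,.37],velocity=.2);env.dwell(.3);st()
p,d,W,c=shot("wrist","w14")
m=(W[...,2]>.125)&(W[...,2]<.145)&(np.hypot(W[...,0]-x,W[...,1]-y)<.05)
P=W[m];A=np.c_[P[:,:2]-P[:,:2].mean(0),np.ones(len(P))];print("plane",np.linalg.lstsq(A,P[:,2],rcond=None)[0].round(4))
slab(W,d,.125,.145,(x,y),.08,minpx=100);slab(W,d,.006,.013,(x,y),.08,minpx=200);slab(W,d,.0135,.019,(x,y),.08,minpx=200)
env.reach([.40,.40,.2],Q(0)) if 0 else None
env.movel([.45,.15,.40],velocity=.3);env.dwell(.2)
shot("side","s15");shot("top","t15")
a=cv2.imread("pics/s15.png")[100:200,200:360];b=cv2.imread("pics/t15.png")[120:280,160:480]
cv2.imwrite("pics/s15c.png",cv2.resize(a,None,fx=5,fy=5,interpolation=cv2.INTER_CUBIC));cv2.imwrite("pics/t15c.png",cv2.resize(b,None,fx=2.5,fy=2.5))
st()
```

```text
open t 46.74 tcp [0.5377 0.4039 0.1599] F [ 0.02 -0.49 -0.03] T [ 0.02 -0.02 -0.01] op 0.0851
 t 48.88 tcp [0.5182 0.404  0.3688] F [ 0.25  0.01 -0.39] T [-0.06  0.02  0.  ] op 0.0848
plane [ 0.0176 -0.0002  0.1345]
px [322. 203.] 3439 z 0.1347 mean [0.5362 0.4047] mec [0.5377 0.4046] 0.0312 bbmid [0.5376 0.4049]
px [321. 160.] 1926 z 0.0107 mean [0.5168 0.4032] mec [0.5385 0.4039] 0.0581 bbmid [0.5291 0.4037]
px [320. 159.] 396 z 0.0107 mean [0.5155 0.4021] mec [0.5392 0.4038] 0.04 bbmid [0.5233 0.4038]
px [321. 161.] 435 z 0.0164 mean [0.5165 0.4036] mec [0.5382 0.4038] 0.0439 bbmid [0.524  0.4038]
 t 50.26 tcp [0.4501 0.1509 0.3996] F [ 0.19 -0.47  0.15] T [ 0.01 -0.01 -0.04] op 0.0847
```

View pics/w14.png

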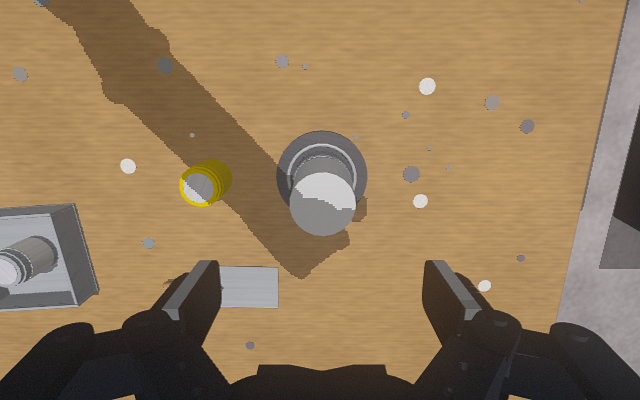

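View pics/s15c.png

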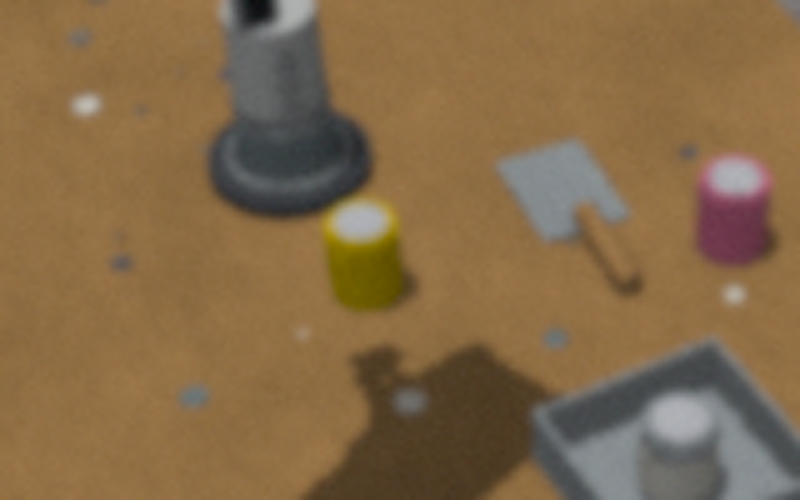

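View pics/t15c.png

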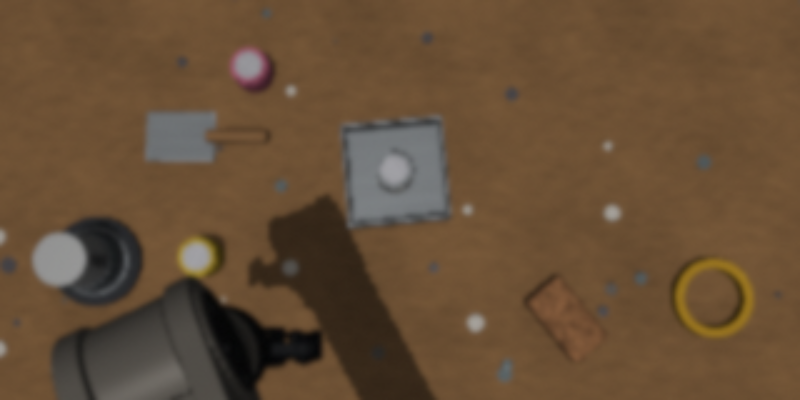

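Cup top at z 0.1347 (expected 0.134) and all bystanders are unmoved. The plane fit showed a slope of 0.0176, probably from side-wall pixels in the slab, so I'll check that on the saved data before handing in.

Run:
```python
from h import *
def fit(f,x,y,z):
    W=np.load(f)["W"];m=(abs(W[...,2]-z)<.012)&(np.hypot(W[...,0]-x,W[...,1]-y)<.026)
    P=W[m];A=np.c_[P[:,:2]-P[:,:2].mean(0),np.ones(len(P))];print(f,len(P),np.linalg.lstsq(A,P[:,2],rcond=None)[0].round(4))
fit("pics/w14.npz",.5377,.4046,.134)
fit("pics/w11.npz",.6298,-.2013,.074)
job.job_done();st("done")
```

```text
pics/w14.npz 2373 [-7.000e-04  1.000e-04  1.347e-01]
pics/w11.npz 2826 [-0.0016  0.0011  0.0747]
the job is handed in; nothing more can be done
the job is handed in; nothing more can be done
```

The kit is made up and handed in at about 50 s of the 134 s allowed.

- **Filler tin:** I seated it first. Its lid reads 10 mm above its bench height, and it is concentric with the ring to about 1 mm.
- **Putty tins:** The first one lifted showed about 0.4 N, so it was the empty one. It now stands upright on the scrap tray floor. The other showed 3.1 N, so it was the full one. It stands upright in the middle of the filler lid, within about 1 mm.
- **Cup:** It went down over the full tin without touching it. Contact came at exactly the height expected for the rim on the lid. After release its top was at z 0.1347 against 0.134 expected.
- **Bystanders and forces:** The tape roll, sanding block, spatula, and the pink and yellow tins look unmoved in the before and after top pictures. The highest contact force I read was about 7 N.

One check disagreed at first: the plane fit to the cup's top showed a slope of 0.018. Refitting without the rim and side-wall pixels gave under 0.001, so the cup sits flat.

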